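# Seat a taper arbor and tap it home

### The job

Lift the flat-topped steel arbor out of the wooden rack, lower its tapered shank into the socket of the iron pedestal until it wedges lightly, and let go of it there, without forcing it down by hand. Then take the wooden mallet by its barrel and tap the arbor's flat top gently with the barrel until the taper is locked and the arbor's shoulder is fully down on the rim of the socket. Lay the mallet back in its cradle and leave everything else where it is.

Things in the scene. Friction and masses are not known exactly. Their poses are not given: they have to be found in the camera images.
- flat_arbor: steel arbor standing in one rack hole: flat-topped round head, diameter 40 mm, height 32; below it a tapered shank 69.5 mm long, diameter 22.7 at the shoulder, 19.5 at 61 mm below it (half angle 1.5 degrees), then a rounded nose. About 0.42 kg. Origin: centre of the shoulder (flat underside of the head, resting on the rack's top), z along the axis to the head; nose at z -69.5 mm, top at +32
- point_centre: bystander: a second steel arbor, same shank and 40 mm head, but topped by a cone (46 mm from shoulder to point); in the other rack hole, must stay there. Origin: centre of its shoulder
- rack: fixed wooden block 80 mm (x) by 190 mm (y) by 75 mm high with two vertical holes of 26 mm at y = -45 and +45 mm. Origin: centre of its underside; long side along its y
- mouth (a point): centre of the socket's mouth, level with the pedestal's top rim, 90 mm above the bench; z up. An arbor let into the socket settles by its weight with its shoulder 4 to 8 mm above this point; pushed harder it wedges deeper, by up to 1 mm for each 3 N, and friction keeps it there. Home, shoulder on the rim (arbor's origin at this point), takes some 8 to 25 N; below that the rim is rigid
- mallet: carver's mallet of pale wood, 0.33 kg: round barrel of diameter 56 mm and length 110, then a handle of diameter 21 to 27 with an end knob, ending 176 mm from the origin. Origin: centre of the barrel, on its axis; x along the axis towards the handle. Lies level in the cradle, axis 37 mm above the bench; to be gripped across the barrel at the origin from above
- cradle_seat (a point): place of the mallet's origin when in the cradle, 37 mm above the bench; x along the mallet's axis to the handle, z up. The cradle: fixed dark board 130 x 80 x 8 mm with two V rests 45 either side along x (14 wide, up to 24 above the bench, 32 to the sides); between them the barrel's flanks are free down to 8 above the bench
- pencil_tin: bystander: red tin of pencils, 76 mm in diameter, 180 mm high with the pencils. Origin: centre of underside
- whetstone: bystander: grey whetstone 50 by 150 by 24 mm lying on the bench. Origin: centre of underside
- glue_tub: bystander: pale tub with a white lid, 84 mm in diameter, 75 mm high. Origin: centre of underside
- arbor_top (a point): centre of the flat top of the arbor's head, 32 mm above its shoulder
- pedestal: fixed dark iron pedestal: column of diameter 60 mm on a round foot of diameter 116 and 12 high, top at 90. From the top goes down the upright socket, a smooth round taper of half angle 1.5 degrees: diameter 22 mm at the mouth, 18 at 78 depth; the arbor's nose enters with about 1 mm to spare on each side. Origin: centre of its underside, on the socket's axis
Not all that is in view belongs to the job. Leave any green or red look-alike of the part that bears cradle_seat alone.

How it is judged:
On the way, in this order (a step that is already met when the one before it is completed fails the run):
1. the flat-topped arbor stands in the socket wedged lightly, its shoulder still 2 to 10 mm above the rim, and the fingers have let go of it (horizontal distance between flat_arbor and mouth below 0.003 m and angle between flat_arbor's own z axis and vertical below 0.04 rad and z of flat_arbor in the frame of mouth between 0.002 and 0.01 m and contact force between the fingers and flat_arbor below 0.1 N), for 0.3 s.
2. the arbor is driven home with the mallet: shoulder within 1.5 mm of the rim, with the mallet's barrel at its top and the fingers off it (horizontal distance between flat_arbor and mouth below 0.003 m and angle between flat_arbor's own z axis and vertical below 0.04 rad and z of flat_arbor in the frame of mouth below 0.0015 m and contact force between the fingers and flat_arbor below 0.1 N and distance between mallet and arbor_top below 0.07 m), for 0.05 s.
At the end, for the whole second after the job is handed in: the flat-topped arbor stands upright (within 0.04 rad) in the socket, centred within 3 mm, its shoulder within 1.5 mm of the rim and at rest; the mallet lies at rest in its cradle, its origin within 12 mm of the seat and its axis within 0.12 rad of the cradle's, either way round (horizontal distance between flat_arbor and mouth below 0.003 m and angle between flat_arbor's own z axis and vertical below 0.04 rad and z of flat_arbor in the frame of mouth below 0.0015 m and linear speed of flat_arbor below 0.01 m/s and distance between mallet and cradle_seat below 0.012 m and angle between the x axis of mallet and the x axis of cradle_seat, either way round below 0.12 rad and linear speed of mallet below 0.02 m/s); the robot touches nothing.
It fails at once if the mallet strikes or presses the arbor with more than 40 N (contact force between mallet and flat_arbor above 40 N).
It fails at once if the arbor is forced against the pedestal, with contact forces adding up to more than 40 N, while the fingers hold it (contact force between the fingers and flat_arbor above 1 N and contact force between flat_arbor and pedestal above 40 N).
It fails at once if a bystander (tin, whetstone, tub) is moved more than 20 mm (distance of any of pencil_tin, whetstone, glue_tub from where it was at the start of the episode above 0.02 m).
It fails at once if the pointed centre is moved more than 15 mm (distance of point_centre from where it was at the start of the episode above 0.015 m).
It also fails if it takes over 72 s, if anything falls off the work surface, if the arm or the gripper's body presses on something with over 40 N, if the wrist force passes 120 N, or if a joint passes its speed limit or range.

### The arm

A 7-joint arm with a two-finger parallel gripper is mounted at the origin on the work surface. World frame = base frame: x ahead of the robot, y to its left, z up, the work surface at z = 0. Lengths are in m, angles in rad, forces in N, time in s.
With the tool pointing down it reaches from about 0.4 to 0.925 m from the base axis. Payload 5.6 kg.
Tool frame: the origin (TCP) lies on the centre line of the jaws, within the pads' length; the fingertips stand 17 mm ahead of it and the grasp point (between the pads) lies 2 mm behind it; z points along the fingers, y is the line along which they close (so a half turn about z gives the same grasp; the last joint's range is limited). The gripper opens to 85 mm and grips with 20 to 120 N. Pads are 22 mm wide; open, the fingers measure 114 mm over their backs; the gripper's body (76 mm by 85 mm) begins 54 mm behind the grasp point. The pads swing forward as they close: fully open they stand 13 mm farther back than shut.
Start: joints at [1.102, 0.468, -0.012, 1.603, 0.006, 1.071, -0.056], TCP at [0.268, -0.592, 0.248] pointing down, gripper open.
Joint ranges: [-2.53, 2.53], [-0.31, 2.02], [-1.57, 1.55], [0.28, 2.44], [-1.29, 4.43], [0.15, 1.84], [-2.92, 2.92]. Speed limits (rad/s): [2.57, 2.57, 3.14, 3.14, 3.14, 3.14, 3.14].

### API

Orientations are given as a rotation vector (axis times angle).
In Python, from workcell import robot, capture, get_calibration, workorder gives the robot as it stands.
- The arm moves only by the shell command python3 -m pendant 'ROWS' [FORCE]. ROWS is a JSON object whose one key "series" holds a list of rows, each an object with "twist": the turn, a rotation vector about the tool's x, y, z in degrees, a list of three; "linear": the shift along the tool's x, y, z in mm, a list of three; "gripper": the closure, from 0 (fully open) to 1 (shut). A call has 1 to 10 rows; each row shifts and turns the commanded pose from where the row before left it, along the tool's axes as they then stand; what a row does not reach is not made up. A row lasts 1/8 s, in which the tool goes at most 62.5 mm and 10.7 degrees, less where a joint would pass 70% of its speed; a pose out of reach is approached as far as the arm can. A call with a gripper value outside its range is refused whole. The fingers move at their own pace and stop on an object; FORCE is the grip in N (left out, the last holds). Time passes only in rows, so rows that do not move let the fingers close. It gives the time, the measured TCP pose, the force, the opening and the grip force at its end, in the units of the state.
- robot.observe(): the state, without advancing time (a new reading comes with each control period).
- capture(name): name is "side" or "top"; returns the picture (480x640x3 uint8, blue, green, red); there is no depth.
- get_calibration(name): a dict with "fx", "fy", "cx", "cy" (pixels), "pose" (4x4, takes a point from camera to world coordinates). Camera axes: x right, y down, z forward; pixel columns grow to the right and rows downward; lengths in m; the calibration is good to about 2 mm. A picture is of the moment at which its call begins. get_calibration takes no time and is no camera call.
- workorder.hand_in(): hands the job in; it is judged then, once.
The state is a dict: "clock": time; "joints": joint angles; "qd": joint speeds; "tau": joint torques, N m; "tool_pos": TCP position; "tcp_rot": TCP orientation; "contact_force": force on the tool from outside, world axes, zero at the start; "moment": the same for the moment, N m; "finger_gap": opening from 0.0 (shut) to 1.0 (fully open); "grip_force": force on a finger pad.
Only numpy, scipy, OpenCV 4.12 (cv2) and the standard library are available. Lean on these libraries where they do the work, as an engineer would, in place of code of your own. Each camera call takes 0.05 s, during which the arm holds its last target. There are 200 camera calls.

## Working session

There is one attempt and no reset: what is moved stays moved. The work goes in short steps, Python scripts to look and compute and a shell command to move; the robot and the scene stay as the last step left them, time stands still between calls to the robot, and variables do not carry over. Pictures are saved under pics/ and viewed, at most 10 in all, crops included, and the job is handed in when it is done.

```bash
mkdir -p pics; ls; cat > h.py <<'E'
import numpy as np, cv2
from workcell import robot, capture, get_calibration, workorder
def snap(n,f):
    im=capture(n); cv2.imwrite('pics/'+f,im); return im
E
python3 - <<'E'
from h import *
for n in('side','top'):
    snap(n,n+'0.png'); c=get_calibration(n); print(n,{k:np.round(v,4).tolist() for k,v in c.items()})
print({k:np.round(v,4).tolist() for k,v in robot.observe().items()})
E
```

```text
pics
side {'fx': 548.5187, 'fy': 548.5187, 'cx': 320.4045, 'cy': 241.3879, 'pose': [[-0.9117, -0.2523, 0.3242, 0.1425], [-0.4108, 0.5575, -0.7214, 0.8315], [0.0013, -0.7909, -0.6119, 0.79], [0.0, 0.0, 0.0, 1.0]]}
top {'fx': 533.385, 'fy': 533.385, 'cx': 313.5565, 'cy': 246.8569, 'pose': [[0.0242, -0.9905, 0.1355, 0.3477], [-0.9997, -0.0228, 0.0117, -0.011], [-0.0085, -0.1357, -0.9907, 1.5952], [0.0, 0.0, 0.0, 1.0]]}
{'clock': 0.1, 'joints': [1.102, 0.4683, -0.0116, 1.6035, 0.006, 1.0714, -0.0563], 'qd': [-0.001, -0.002, -0.0009, -0.0033, 0.0012, -0.0, 0.0002], 'tau': [0.0005, -53.3524, 0.0208, -25.1966, 0.0114, 0.0043, -0.0], 'tool_pos': [0.2683, -0.5916, 0.2474], 'tcp_rot': [-3.0692, -0.6634, 0.0007], 'contact_force': [0.1513, 0.6918, -0.1149], 'moment': [-0.0265, -0.0246, 0.046], 'grip_force': 0.0, 'finger_gap': 1.0043}
```

View pics/side0.png

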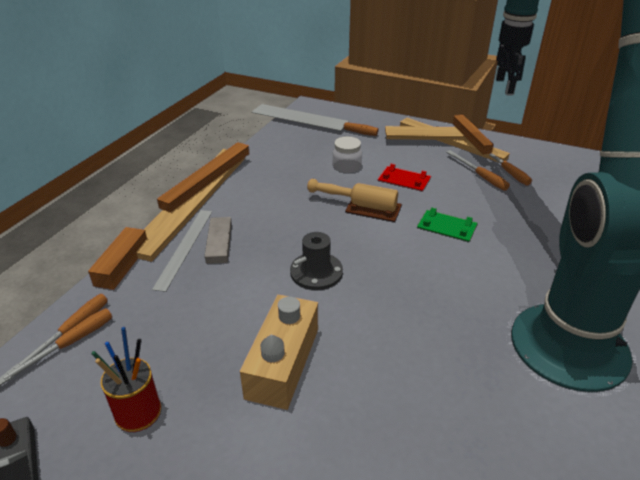

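View pics/top0.png

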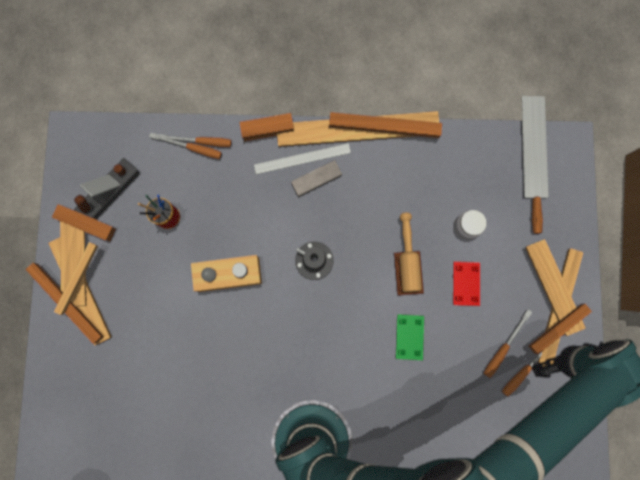

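The side view shows the two steel heads in the rack at (289,308), which looks flat, and (272,347), which looks domed or conical. The same two are at (240,270) and (208,274) in the top view. The socket is at side (316,243) and top (314,257). The mallet barrel is at side (375,197) and top (410,272), on the brown cradle; the red and green boards are look-alikes.

Candidates for the arbor: A at top (240,270), B at top (208,274). I choose A and will check it in a close crop.

```bash
python3 - <<'E'
from h import *
s=cv2.imread('pics/side0.png');t=cv2.imread('pics/top0.png')
z=lambda i,x,y,w,h,k:cv2.resize(i[y:y+h,x:x+w],None,fx=k,fy=k,interpolation=cv2.INTER_CUBIC)
a=np.hstack([z(s,225,225,130,100,3.0),z(t,180,235,130,100,3.0)])
a2=np.hstack([z(s,225,315,130,90,3.0),z(t,350,205,130,90,3.0)])
cv2.imwrite('pics/crop.png',np.vstack([a,a2]))
for n,im,r in(('s',s,(225,225,130,180)),('t',t,(185,235,155,60))):
    x,y,w,h=r;hsv=cv2.cvtColor(im[y:y+h,x:x+w],cv2.COLOR_BGR2HSV)
    m=((hsv[...,1]<50)&(hsv[...,2]>150)).astype(np.uint8)
    k,l,st,c=cv2.connectedComponentsWithStats(m)
    print(n,[(st[i].tolist(),(c[i]+[x,y]).round(1).tolist()) for i in range(1,k) if st[i][4]>15])
print('grey flat',s[308,289],s[303,290],s[314,289],s[347,272],t[270,240],t[274,208],s[240,316],t[257,314],t[250,314])
E
```

```text
s []
t [([48, 28, 13, 14, 145], [238.8, 269.5])]
grey flat [143 147 145] [143 148 146] [70 71 69] [102 106 104] [188 194 194] [110 114 114] [26 27 27] [48 49 48] [88 90 92]
```

View pics/crop.png

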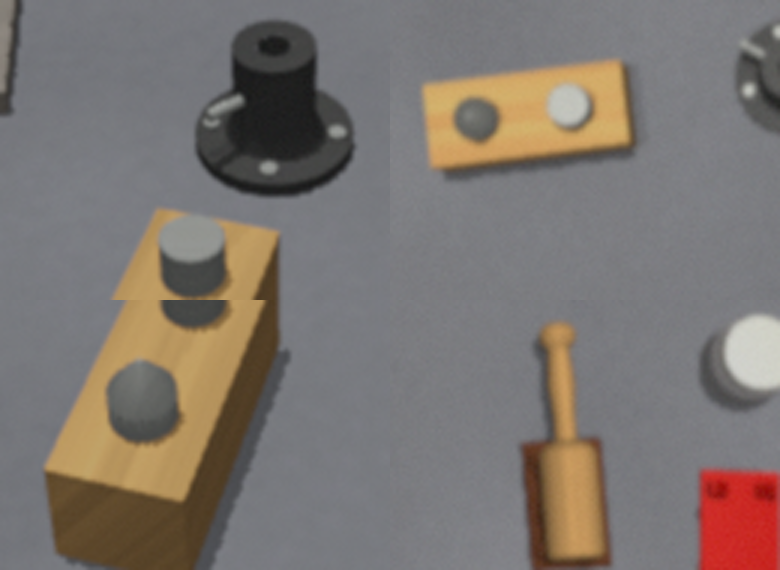

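The crop confirms it: the arbor at side (289,308) / top (239,270) is flat-topped, and the other one is a cone. Next I measure.

```bash
cat >> h.py <<'E'
def ray(n,p):
    c=get_calibration(n);T=np.array(c['pose']);d=T[:3,:3]@[(p[0]-c['cx'])/c['fx'],(p[1]-c['cy'])/c['fy'],1]
    return T[:3,3],d/np.linalg.norm(d)
def tri(ps,pt):
    A=[];b=[]
    for n,p in(('side',ps),('top',pt)):
        o,d=ray(n,p);M=np.eye(3)-np.outer(d,d);A.append(M);b.append(M@o)
    x=np.linalg.lstsq(np.vstack(A),np.hstack(b),rcond=None)[0]
    return x,[np.linalg.norm(M@x-c) for M,c in zip(A,b)]
def onz(n,p,z):
    o,d=ray(n,p);return o+d*(z-o[2])/d[2]
def blob(im,r,f):
    x,y,w,h=r;roi=im[y:y+h,x:x+w];m=f(cv2.cvtColor(roi,cv2.COLOR_BGR2HSV).astype(int)).astype(np.uint8)
    k,l,st,c=cv2.connectedComponentsWithStats(m);i=1+st[1:,4].argmax()
    q,_=cv2.findContours((l==i).astype(np.uint8),cv2.RETR_EXTERNAL,cv2.CHAIN_APPROX_NONE)
    return max(q,key=len)[:,0].astype(np.float32)+[x,y]
E
python3 - <<'E'
from h import *
s=cv2.imread('pics/side0.png');t=cv2.imread('pics/top0.png')
def ell(n,im,r,f):
    c=blob(im,r,f);e=cv2.fitEllipse(cv2.convexHull(c.astype(np.float32)));print(n,np.round(e[0],1),np.round(e[1],1));return e[0]
fa=lambda h:(h[...,1]<50)&(h[...,2]>120)
a=tri(ell('arb s',s,(270,290,40,30),fa),ell('arb t',t,(222,255,34,32),lambda h:(h[...,1]<50)&(h[...,2]>130)))
print('arbor top',a)
# socket: hole and rim
hs=ell('hole s',s,(308,234,18,14),lambda h:h[...,2]<35)
rs=ell('rim s',s,(300,230,34,24),lambda h:(h[...,2]>38)&(h[...,2]<85))
ht=ell('hole t',t,(305,248,18,18),lambda h:h[...,2]<35)
print('mouth',tri(hs,ht),onz('side',hs,.09),onz('top',ht,.09),onz('side',rs,.09))
# cone
print('V top ped');print(t[245:272:2,300:330:2,2]);print('V side ped');print(s[230:252:1,300:334:2,2])
# wood mallet
fw=lambda h:(h[...,0]>10)&(h[...,0]<24)&(h[...,1]>90)&(h[...,2]>120)
for n,im,r in(('side',s,(295,170,115,55)),('top',t,(385,205,50,100))):
    c=blob(im,r,fw);print(n,c.min(0),c.max(0),len(c))
    np.save(n+'_m.npy',c)
rk=blob(t,(180,245,90,60),fw);print('rack',cv2.minAreaRect(rk.astype(np.float32)))
E
```

```text
arb s [287.5 297.3] [27.5 44.6]
arb t [239.2 269.6] [13.5 13.8]
arbor top (array([0.48238141, 0.21218786, 0.12027778]), [np.float64(0.001744184762906308), np.float64(0.001744184762906163)])
hole s [315.8 239.9] [4.3 8.6]
rim s [315.5 245.9] [29.1 30.6]Traceback (most recent call last):
  File "<stdin>", line 11, in <module>
  File "<stdin>", line 4, in ell
cv2.error: OpenCV(4.12.0) /io/opencv/modules/imgproc/src/shapedescr.cpp:361: error: (-201:Incorrect size of input array) There should be at least 5 points to fit the ellipse in function 'fitEllipseNoDirect'
```

```bash
python3 - <<'E'
from h import *
np.set_printoptions(linewidth=200)
s=cv2.imread('pics/side0.png');t=cv2.imread('pics/top0.png')
print('arb s');print(s[294:324,274:306:2].min(2))
print('arb t');print(t[258:282:2,228:252:2].min(2))
print('V top ped');print(t[243:273:2,300:330:2,2]);print('V side ped');print(s[230:252,298:336:2,2])
fw=lambda h:(h[...,0]>8)&(h[...,0]<24)&(h[...,1]>90)&(h[...,2]>105)
for n,im,r in(('side',s,(295,170,115,55)),('top',t,(385,205,50,100))):
    c=blob(im,r,fw);np.save(n+'_m.npy',c)
    m=np.zeros(im.shape[:2],np.uint8);cv2.fillPoly(m,[c.astype(np.int32)],1)
    if n=='top': print([(y,*np.flatnonzero(m[y])[[0,-1]]) for y in range(int(c[:,1].min()),int(c[:,1].max())+1,3)])
    else: print([(x,*np.flatnonzero(m[:,x])[[0,-1]]) for x in range(int(c[:,0].min()),int(c[:,0].max())+1,3)])
E
```

```text
arb s
[[120 126 116 122 125 126 122 121 121 123 122 121 120 122 122 122]
 [122 124  96 101 109 118 123 127 124 123 121 120 121 120 121 122]
 [124 116  88  90  99 110 122 132 133 129 124 123 121 120 121 121]
 [126 107  88  94 108 125 138 142 143 141 135 126 126 124 121 120]
 [128  96  89 104 129 143 143 144 145 145 143 127 115 120 122 126]
 [124  89  94 125 143 146 145 145 144 145 146 139 112 103 106 116]
 [115  88 103 139 145 145 145 144 144 145 146 144 125  94  95  98]
 [106  90 115 143 144 145 143 145 144 144 145 145 136  97  95  94]
 [ 97  90 128 146 145 143 144 144 144 144 144 144 141 101  94  94]
 [ 90  92 136 146 146 144 144 144 143 144 143 144 143 104  92  95]
 [ 88  95 137 146 146 145 144 145 145 144 145 145 143 104  93  93]
 [ 89  95 136 147 147 146 145 147 145 147 147 147 141  97  94  95]
 [ 91  94 130 148 148 147 147 147 148 147 147 147 135  90  94  99]
 [ 91  94 114 147 147 146 146 146 145 145 146 146 120  85  97 100]
 [ 92  97  92 138 145 145 144 144 144 143 144 137  98  83 100  99]
 [ 94  97  80 116 143 145 146 145 145 144 141 120  75  81 100  99]
 [ 95  98  75  88 128 
[... 5652 characters left out ...]
37, np.int64(403), np.int64(410)), (240, np.int64(404), np.int64(411)), (243, np.int64(404), np.int64(411)), (246, np.int64(405), np.int64(411)), (249, np.int64(405), np.int64(411)), (252, np.int64(404), np.int64(418)), (255, np.int64(401), np.int64(419)), (258, np.int64(400), np.int64(419)), (261, np.int64(401), np.int64(420)), (264, np.int64(401), np.int64(420)), (267, np.int64(401), np.int64(420)), (270, np.int64(401), np.int64(420)), (273, np.int64(402), np.int64(421)), (276, np.int64(402), np.int64(421)), (279, np.int64(402), np.int64(421)), (282, np.int64(402), np.int64(421)), (285, np.int64(403), np.int64(422)), (288, np.int64(403), np.int64(422)), (291, np.int64(405), np.int64(411))]
```

```bash
python3 - <<'E'
from h import *
np.set_printoptions(linewidth=200)
s=cv2.imread('pics/side0.png');t=cv2.imread('pics/top0.png')
hs=cv2.cvtColor(s,cv2.COLOR_BGR2HSV)
for x in(360,372,384,396): print(x,[tuple(int(v) for v in hs[y,x]) for y in range(180,220,2)])
def ell(n,im,r,f):
    e=cv2.fitEllipse(blob(im,r,f).astype(np.float32));print(n,np.round(e[0],1),np.round(e[1],1));return e[0]
gm=lambda lo:(lambda h:(h[...,1]<60)&(h[...,2]>lo))
a=tri(ell('arb s',s,(274,294,32,30),gm(134)),ell('arb t',t,(222,255,34,32),gm(130)));print('arbor top',a)
A=ell('hole s',s,(308,234,18,14),lambda h:h[...,2]<50);B=ell('hole t',t,(307,250,14,14),lambda h:h[...,2]<66)
C=ell('rim s',s,(300,228,36,24),lambda h:(h[...,2]>46)&(h[...,2]<92))
print('mouth',tri(A,B),onz('side',A,.09),onz('top',B,.09))
# rim outer in top, gradient rays
fw=lambda h:(h[...,0]>8)&(h[...,0]<24)&(h[...,1]>90)&(h[...,2]>130)
rk=cv2.minAreaRect(blob(t,(180,245,90,60),fw).astype(np.float32));print('rack',rk)
for p in cv2.boxPoints(rk): print(onz('top',p,.075).round(4))
E
```

```text
360 [(111, 14, 127), (10, 12, 128), (18, 119, 172), (18, 125, 179), (18, 125, 177), (18, 129, 168), (18, 129, 158), (18, 132, 145), (18, 136, 131), (17, 134, 118), (17, 138, 102), (17, 134, 95), (18, 136, 90), (15, 172, 55), (10, 176, 45), (11, 182, 59), (11, 179, 81), (9, 146, 47), (114, 13, 102), (115, 12, 128)]
372 [(107, 14, 128), (115, 12, 125), (150, 6, 124), (18, 117, 168), (18, 126, 176), (18, 124, 179), (18, 128, 172), (18, 128, 161), (18, 131, 148), (18, 132, 137), (17, 134, 124), (17, 139, 108), (17, 136, 94), (17, 136, 88), (15, 162, 63), (12, 200, 42), (10, 185, 58), (10, 183, 81), (9, 175, 54), (120, 9, 88)]
384 [(0, 255, 150), (174, 55, 93), (109, 16, 128), (135, 8, 124), (18, 114, 168), (18, 127, 177), (18, 126, 182), (18, 126, 176), (18, 129, 166), (18, 129, 152), (18, 131, 140), (17, 133, 128), (17, 138, 111), (17, 140, 95), (18, 136, 86), (15, 138, 70), (13, 213, 42), (11, 183, 46), (11, 179, 74), (10, 178, 66)]
396 [(0, 255, 171), (0, 255, 167), (0, 198, 99), (114, 11, 118), (120, 10, 125), (17, 103, 159), (18, 134, 150), (17, 137, 119), (17, 137, 97), (16, 131, 84), (17, 115, 84), (15, 108, 83), (15, 145, 79), (15, 170, 63), (12, 168, 56), (10, 158, 58), (9, 173, 68), (11, 184, 79), (9, 134, 76), (176, 22, 80)]
arb s [288.5 303.2] [14.9 21.1]
arb t [239.1 269.7] [13.1 13.8]
arbor top (array([0.48199934, 0.2136457 , 0.10739064]), [np.float64(0.00016058548685613622), np.float64(0.0001605854868552832)])
hole s [315.8 240. ] [6.1 9.8]
hole t [313.5 256.1] [5.7 7.6]
rim s [315.9 241.8] [19.6 31.1]
mouth (array([0.52565241, 0.00587791, 0.08988402]), [np.float64(0.0013657654613083497), np.float64(0.0013657654613086305)]) [0.52422598 0.00574335 0.09      ] [0.5269347  0.00633544 0.09      ]
rack ((225.0986328125, 272.7693786621094), (28.35763931274414, 67.29534149169922), 82.69424438476562)
[0.5007 0.3607 0.075 ]
[0.5298 0.1699 0.075 ]
[0.4493 0.1565 0.075 ]
[0.4204 0.3459 0.075 ]
```

```bash
python3 - <<'E'
from h import *
s=cv2.imread('pics/side0.png');t=cv2.imread('pics/top0.png')
fw=lambda h:(h[...,0]>=14)&(h[...,0]<24)&(h[...,1]>70)&(h[...,2]>60)
def mask(im,r):
    c=blob(im,r,fw);m=np.zeros(im.shape[:2],np.uint8);cv2.fillPoly(m,[c.astype(np.int32)],1);return m,c
ms,cs=mask(s,(295,170,115,55));mt,ct=mask(t,(385,205,50,100))
ys=np.arange(258,286);e=np.array([np.flatnonzero(mt[y])[[0,-1]] for y in ys]);pt=np.polyfit(ys,e.mean(1),1)
print('top width',e.ptp(1).mean() if hasattr(e,'ptp') else np.ptp(e,1).mean()+1,'rows',ct[:,1].min(),ct[:,1].max(),np.ptp([np.flatnonzero(mt[y])[[0,-1]] for y in range(248,258)],1).ravel(), 'bottom',[int(mt[y].sum()) for y in range(284,296)])
xs=np.arange(362,384);f=np.array([np.flatnonzero(ms[:,x])[[0,-1]] for x in xs]);ps=np.polyfit(xs,f.mean(1),1);print('side h',np.ptp(f,1).mean()+1,ps)
# planes
def plane(n,p,q):
    o,a=ray(n,p);_,b=ray(n,q);k=np.cross(a,b);k/=np.linalg.norm(k);return k,k@o
k1,d1=plane('top',(np.polyval(pt,258),258),(np.polyval(pt,286),286))
k2,d2=plane('side',(362,np.polyval(ps,362)),(383,np.polyval(ps,383)))
u=np.cross(k1,k2);u/=np.linalg.norm(u);P=np.linalg.lstsq(np.array([k1,k2]),[d1,d2],rcond=None)[0]
if u[0]<0:u=-u
print('axis dir',u)
def at(row):
    o,d=ray('top',(np.polyval(pt,row),row));n=np.cross(u,np.cross(u,d)); 
    A=np.stack([u,-d],1);s_=np.linalg.lstsq(A,o-P,rcond=None)[0];return P+u*s_[0]
for r in (212.5,251,252,271,290,291): print(r,at(r).round(4),onz('top',(np.polyval(pt,r),r),.037).round(4))
o=onz('top',(np.polyval(pt,252),252),.037)-onz('top',(np.polyval(pt,290),290),.037);print('dir z.037',o/np.linalg.norm(o),np.linalg.norm(o))
fb=lambda h:(h[...,0]<13)&(h[...,1]>120)&(h[...,2]>40)
c=blob(t,(388,240,42,60),lambda h:(h[...,0]<24)&(h[...,1]>90));c=c[c[:,1]>252];r=cv2.minAreaRect(c.astype(np.float32));print(r,onz('top',r[0],.008))
for n,im,R,f,z in(('tub',t,(450,205,45,40),lambda h:(h[...,1]<40)&(h[...,2]>180),.075),):
    print(n,onz('top',cv2.minEnclosingCircle(blob(im,R,f).astype(np.float32))[0],z))
# IK yaw info
R=cv2.Rodrigues(np.array(robot.observe()['tcp_rot']))[0];print(R.round(3))
E
```

```text
top width 20.428571428571427 rows 212.0 292.0 [ 7  6  7  9 12 15 16 17 18 19] bottom [21, 21, 21, 21, 20, 20, 19, 16, 3, 0, 0, 0]
side h 22.90909090909091 [  0.18125353 129.11942405]
axis dir [ 0.99698329  0.07631615 -0.01414771]
212.5 [ 0.6703 -0.2628  0.0355] [ 0.67   -0.2625  0.037 ]
251 [ 0.5549 -0.2716  0.0371] [ 0.5549 -0.2716  0.037 ]
252 [ 0.5519 -0.2719  0.0371] [ 0.5519 -0.2719  0.037 ]
271 [ 0.4959 -0.2761  0.0379] [ 0.496  -0.2763  0.037 ]
290 [ 0.4404 -0.2804  0.0387] [ 0.4406 -0.2807  0.037 ]
291 [ 0.4375 -0.2806  0.0388] [ 0.4377 -0.2809  0.037 ]
dir z.037 [0.99688853 0.07882425 0.        ] 0.11171082211738756
((408.3586730957031, 272.803466796875), (41.68883514404297, 25.494964599609375), 85.2363510131836) [ 0.49322028 -0.27648195  0.008     ]
tub [ 0.63973905 -0.45341296  0.075     ]
[[ 0.911  0.413 -0.001]
 [ 0.413 -0.911  0.001]
 [-0.    -0.002 -1.   ]]
```

```bash
cat > go.py <<'E'
import sys
from h import *
# usage: go.py x y z yawdeg(of tool y): remaining move in tool axes (mm, deg)
x,y,z,w=map(float,sys.argv[1:5]);s=robot.observe();R=cv2.Rodrigues(np.array(s['tcp_rot']))[0]
yaw=np.degrees(np.arctan2(R[1,1],R[0,1]));d=(w-yaw+90)%180-90
print('t',round(s['clock'],2),'pos',np.round(s['tool_pos'],4),'yaw',round(yaw,2),'tilt',R[:,2].round(4),'q7',round(s['joints'][6],2),'F',np.round(s['contact_force'],1),'gap',round(s['finger_gap'],3),'grip',round(s['grip_force'],1))
up=np.array([0,0,-1.]);print('lin(now axes) mm',(R.T@(np.array([x,y,z])-s['tool_pos'])*1000).round(1),'twist z',round(-d,2),'level xy deg',np.degrees(R.T@np.cross(R[:,2],up)).round(2))
a=np.radians(w);Rn=np.array([[-np.sin(a),np.cos(a),0],[np.cos(a),np.sin(a),0],[0,0,-1]]).T
if Rn[:,1]@R[:,1]<0: Rn[:,:2]*=-1
print('lin(after twist)',(Rn.T@(np.array([x,y,z])-s['tool_pos'])*1000).round(1))
E
python3 -m pendant '{"series":[{"twist":[0,0,-10.6],"linear":[0,0,0],"gripper":0},{"twist":[0,0,-10.6],"linear":[0,0,0],"gripper":0},{"twist":[0,0,-10.6],"linear":[0,0,0],"gripper":0},{"twist":[0,0,-10.6],"linear":[0,0,0],"gripper":0},{"twist":[0,0,-10.6],"linear":[0,0,0],"gripper":0},{"twist":[0,0,-10.6],"linear":[0,0,0],"gripper":0},{"twist":[0,0,-10.6],"linear":[0,0,0],"gripper":0},{"twist":[0,0,0],"linear":[40,40,0],"gripper":0},{"twist":[0,0,0],"linear":[40,40,0],"gripper":0}]}' 40
python3 go.py .482 .2136 .2 8.7
```

```text
clock: 1.23
tool_pos: [0.3357, -0.5, 0.2476]
tcp_rot: [-2.051, -2.379, -0.001]
contact_force: [2.2, 0.6, -0.1]
finger_gap: 0.998
grip_force: 0.0
t 1.23 pos [ 0.3357 -0.5     0.2476] yaw 8.48 tilt [-2.e-04  1.e-03 -1.e+00] q7 0.95 F [ 2.2  0.6 -0.1] gap 0.998 grip 0.0
lin(now axes) mm [684.2 249.9  48.3] twist z -0.22 level xy deg [-0.01 -0.06  0.  ]
lin(after twist) [683.2 252.6  47.6]
```

```bash
python3 -m pendant '{"series":[{"twist":[0,0,-0.2],"linear":[50,36,0],"gripper":0},{"twist":[0,0,0],"linear":[50,36,0],"gripper":0},{"twist":[0,0,0],"linear":[50,36,0],"gripper":0},{"twist":[0,0,0],"linear":[50,36,0],"gripper":0},{"twist":[0,0,0],"linear":[50,36,0],"gripper":0},{"twist":[0,0,0],"linear":[50,36,0],"gripper":0},{"twist":[0,0,0],"linear":[50,36,0],"gripper":0},{"twist":[0,0,0],"linear":[60,0,0],"gripper":0},{"twist":[0,0,0],"linear":[60,0,0],"gripper":0},{"twist":[0,0,0],"linear":[60,0,0],"gripper":0}]}' >/dev/null
python3 go.py .482 .2136 .2 8.7
```

```text
t 2.48 pos [0.5031 0.063  0.248 ] yaw 8.78 tilt [-3.e-04 -2.e-04 -1.e+00] q7 -0.21 F [1.  0.4 0.5] gap 0.999 grip 0.0
lin(now axes) mm [152.1   2.1  48. ] twist z 0.08 level xy deg [-0.02  0.01  0.  ]
lin(after twist) [152.1   1.9  48. ]
```

```bash
python3 -m pendant '{"series":[{"twist":[0,0,0],"linear":[55,1,0],"gripper":0},{"twist":[0,0,0],"linear":[55,1,0],"gripper":0},{"twist":[0,0,0],"linear":[42,0,0],"gripper":0},{"twist":[0,0,0],"linear":[0,0,50],"gripper":0},{"twist":[0,0,0],"linear":[0,0,30],"gripper":0},{"twist":[0,0,0],"linear":[0,0,0],"gripper":0},{"twist":[0,0,0],"linear":[0,0,0],"gripper":0}]}' 
python3 go.py .482 .2136 .096 8.7; python3 -c "
from h import *
s=snap('side','s1.png');t=snap('top','t1.png')
cv2.imwrite('pics/c1.png',np.hstack([cv2.resize(s[240:380,220:360],(400,400),interpolation=2),cv2.resize(t[200:340,170:310],(400,400),interpolation=2)]))"
```

```text
clock: 3.35
tool_pos: [0.4831, 0.2121, 0.1692]
tcp_rot: [2.045, 2.385, 0.002]
contact_force: [-0.2, 0.2, 0.8]
finger_gap: 0.998
grip_force: 0.0
t 3.35 pos [0.4831 0.2121 0.1692] yaw 8.78 tilt [ 1.1e-03  7.0e-04 -1.0e+00] q7 -0.61 F [-0.2  0.2  0.8] gap 0.998 grip 0.0
lin(now axes) mm [ 1.6 -1.  73.2] twist z 0.08 level xy deg [ 0.07 -0.03  0.  ]
lin(after twist) [ 1.6 -0.9 73.2]
```

View pics/c1.png

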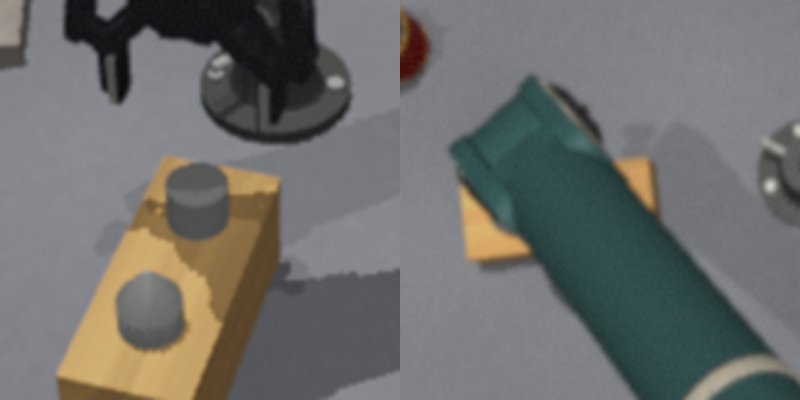

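The crop shows the open fingers straddling the flat head, with tips at about (115,95) and (270,115) in the left half. The closing line runs across the rack, clear of the cone, so I'm going down.

```bash
python3 -m pendant '{"series":[{"twist":[0,0,0],"linear":[1.6,-1,30],"gripper":0},{"twist":[0,0,0],"linear":[0,0,25],"gripper":0},{"twist":[0,0,0],"linear":[0,0,10],"gripper":0},{"twist":[0,0,0],"linear":[0,0,8],"gripper":0},{"twist":[0,0,0],"linear":[0,0,0],"gripper":0},{"twist":[0,0,0],"linear":[0,0,0],"gripper":0}]}' 
python3 go.py .482 .2136 .096 8.7;python3 -m pendant '{"series":[{"twist":[0,0,0],"linear":[0,0,0],"gripper":0.3},{"twist":[0,0,0],"linear":[0,0,0],"gripper":0.4},{"twist":[0,0,0],"linear":[0,0,0],"gripper":0.5},{"twist":[0,0,0],"linear":[0,0,0],"gripper":0.7},{"twist":[0,0,0],"linear":[0,0,0],"gripper":0.7},{"twist":[0,0,0],"linear":[0,0,0],"gripper":0.7},{"twist":[0,0,0],"linear":[0,0,0],"gripper":0.7}]}' 40
python3 go.py .482 .2136 .096 8.7
```

```text
clock: 4.2
tool_pos: [0.4818, 0.2135, 0.096]
tcp_rot: [2.044, 2.385, 0.002]
contact_force: [-0.7, 0.2, -0.8]
finger_gap: 1.0
grip_force: 0.0
t 4.2 pos [0.4818 0.2135 0.096 ] yaw 8.79 tilt [ 1.2e-03  4.0e-04 -1.0e+00] q7 -0.7 F [-0.7  0.2 -0.8] gap 1.0 grip 0.0
lin(now axes) mm [ 0.1  0.2 -0. ] twist z 0.09 level xy deg [ 0.07 -0.01  0.  ]
lin(after twist) [ 0.1  0.2 -0. ]
clock: 5.08
tool_pos: [0.4818, 0.2133, 0.0957]
tcp_rot: [2.044, 2.385, 0.001]
contact_force: [-0.4, -0.7, 5.3]
finger_gap: 0.457
grip_force: 40.0
t 5.08 pos [0.4818 0.2133 0.0957] yaw 8.79 tilt [ 1.e-03  1.e-04 -1.e+00] q7 -0.7 F [-0.4 -0.7  5.3] gap 0.457 grip 40.0
lin(now axes) mm [ 0.2  0.3 -0.3] twist z 0.09 level xy deg [0.06 0.   0.  ]
lin(after twist) [ 0.2  0.3 -0.3]
```

```bash
python3 -m pendant '{"series":[{"twist":[0,0,0],"linear":[0,0,-10],"gripper":0.7},{"twist":[0,0,0],"linear":[0,0,-20],"gripper":0.7},{"twist":[0,0,0],"linear":[0,0,-30],"gripper":0.7},{"twist":[0,0,0],"linear":[0,0,-30],"gripper":0.7},{"twist":[0,0,0],"linear":[0,0,-20],"gripper":0.7},{"twist":[0,0,0],"linear":[0,0,0],"gripper":0.7}]}' 
python3 go.py .5255 .006 .2 0.6
```

```text
clock: 5.82
tool_pos: [0.4816, 0.2134, 0.2062]
tcp_rot: [2.044, 2.384, 0.003]
contact_force: [0.6, -0.3, -4.3]
finger_gap: 0.457
grip_force: 41.6
t 5.83 pos [0.4816 0.2134 0.2062] yaw 8.79 tilt [ 1.9e-03  5.0e-04 -1.0e+00] q7 -0.58 F [ 0.6 -0.3 -4.3] gap 0.457 grip 41.6
lin(now axes) mm [-211.6   11.7    6.2] twist z 8.19 level xy deg [ 0.11 -0.01  0.  ]
lin(after twist) [-207.8   41.7    6.2]
```

```bash
python3 -m pendant '{"series":[{"twist":[0,0,0],"linear":[-30,2,0],"gripper":0.7},{"twist":[0,0,0],"linear":[-45,2.5,0],"gripper":0.7},{"twist":[0,0,0],"linear":[-45,2.5,0],"gripper":0.7},{"twist":[0,0,0],"linear":[-45,2.5,0],"gripper":0.7},{"twist":[0,0,0],"linear":[-30,2,0],"gripper":0.7},{"twist":[0,0,0],"linear":[-16,0,0],"gripper":0.7},{"twist":[0,0,0],"linear":[0,0,0],"gripper":0.7},{"twist":[0,0,0],"linear":[0,0,0],"gripper":0.7}]}' 
python3 go.py .5255 .006 .2 8.7
python3 -c "
from h import *
s=snap('side','s2.png');t=snap('top','t2.png')
cv2.imwrite('pics/c2.png',np.hstack([cv2.resize(s[170:300,250:380],(400,400),interpolation=2),cv2.resize(t[190:320,250:380],(400,400),interpolation=2)]))"
```

```text
clock: 6.82
tool_pos: [0.5244, 0.0083, 0.205]
tcp_rot: [-2.041, -2.387, -0.0]
contact_force: [0.4, 0.4, -3.9]
finger_gap: 0.452
grip_force: 41.5
t 6.83 pos [0.5244 0.0083 0.205 ] yaw 8.93 tilt [-7.e-04  1.e-03 -1.e+00] q7 -0.15 F [ 0.4  0.4 -3.9] gap 0.452 grip 41.5
lin(now axes) mm [-2.4  0.7  5. ] twist z 0.23 level xy deg [-0.03 -0.06  0.  ]
lin(after twist) [-2.4  0.7  5. ]
```

View pics/c2.png

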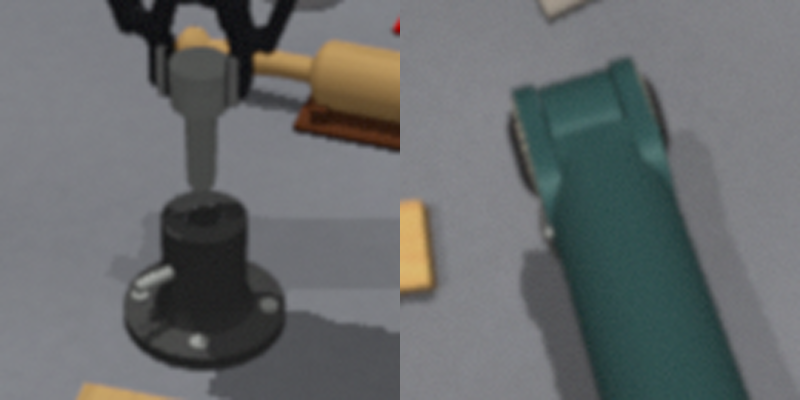

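The side crop shows the arbor hanging upright between the fingers, its nose at about (201,190) just over the rim. The arm hides the top view here. I'll raise it a little and use the held nose, whose position the robot knows, to calibrate the side camera against the robot.

```bash
python3 -m pendant '{"series":[{"twist":[0,0,0],"linear":[-2.4,0.7,-30],"gripper":0.7},{"twist":[0,0,0],"linear":[0,0,0],"gripper":0.7},{"twist":[0,0,0],"linear":[0,0,0],"gripper":0.7}]}' >/dev/null
python3 go.py .5255 .006 .2 8.7
python3 - <<'E'
from h import *
np.set_printoptions(linewidth=220)
s=snap('side','s3.png');o=robot.observe();p=np.array(o['tool_pos']);c=get_calibration('side');T=np.array(c['pose'])
def proj(q):
    v=T[:3,:3].T@(np.array(q)-T[:3,3]);return np.array([c['cx']+c['fx']*v[0]/v[2],c['cy']+c['fy']*v[1]/v[2]]),c['fx']/v[2]
sh=p[2]-.0957+.075
for z in(.016,0,-.02,-.04,-.06): print(z,proj([p[0],p[1],sh+z])[0].round(2))
q,k=proj([p[0],p[1],sh-.06]);print('nose low px',q[1]+k*.0095,k)
print('mouth pred',proj([.5255,.006,.09])[0])
g=s[...,1];y0,x0=196,302;print(g[y0:y0+40,x0:x0+28])
E
```

```text
t 7.3 pos [0.5254 0.0047 0.2346] yaw 8.85 tilt [-8.e-04 -2.e-04 -1.e+00] q7 -0.12 F [-0.2  0.4 -4.3] gap 0.458 grip 41.9
lin(now axes) mm [ 1.3  0.3 34.6] twist z 0.15 level xy deg [-0.05  0.    0.  ]
lin(after twist) [ 1.3  0.3 34.6]
0.016 [315.31 182.43]
0 [315.35 189.43]
-0.02 [315.39 198.01]
-0.04 [315.43 206.4 ]
-0.06 [315.48 214.6 ]
nose low px 219.29433407763156 494.1242390329297
mouth pred [315.1855473 239.8684387]
[[126 127 127 ... 121 121 122]
 [126 126 127 ... 111 112 112]
 [125 125 126 ...  97 102 102]
 ...
 [126 126 126 ... 123 126 126]
 [126 125 121 ... 107 120 125]
 [126 119 104 ...  76 103 120]]
```

```bash
python3 - <<'E'
from h import *
s=cv2.imread('pics/s3.png');g=s[...,1].astype(float)
def edges(row,x0,x1,bg,fg):
    h=(bg+fg)/2;v=g[row,x0:x1]<h;i=np.flatnonzero(v);a,b=i[0],i[-1]
    f=lambda k,l:(g[row,x0+k]-h)/(g[row,x0+k]-g[row,x0+l])
    return round(x0+a-1+f(a-1,a),2),round(x0+b+1-f(b+1,b),2)
for r in range(198,222,1): print(r,g[r,305:327].astype(int).tolist())
print('column');s0=cv2.imread('pics/side0.png');g=s0[...,1].astype(float)
for r in(248,250,252,254,256): a=edges(r,296,338,118,29);print(r,a,np.mean(a))
print(g[226:236,312:320].mean(1))
E
```

```text
198 [126, 125, 119, 107, 81, 68, 70, 71, 72, 72, 70, 73, 72, 71, 68, 68, 70, 76, 75, 75, 75, 82]
199 [127, 126, 123, 111, 82, 67, 70, 73, 72, 71, 70, 73, 71, 70, 68, 67, 64, 62, 63, 64, 62, 65]
200 [125, 126, 125, 118, 96, 77, 70, 72, 71, 69, 72, 71, 72, 71, 70, 68, 69, 68, 65, 64, 63, 62]
201 [125, 125, 125, 125, 114, 86, 72, 70, 72, 70, 70, 71, 71, 70, 70, 76, 88, 79, 72, 70, 70, 68]
202 [126, 126, 126, 126, 120, 96, 73, 72, 71, 71, 71, 70, 73, 71, 71, 85, 109, 101, 94, 93, 91, 80]
203 [125, 126, 126, 126, 120, 98, 76, 72, 72, 72, 70, 72, 72, 70, 69, 89, 119, 121, 120, 120, 115, 101]
204 [126, 126, 125, 125, 121, 99, 76, 71, 71, 70, 73, 71, 73, 71, 71, 89, 121, 127, 125, 124, 123, 120]
205 [126, 125, 126, 127, 120, 98, 76, 70, 72, 72, 70, 71, 73, 70, 71, 88, 120, 125, 124, 125, 124, 124]
206 [126, 125, 126, 125, 120, 98, 75, 71, 72, 72, 69, 71, 72, 70, 70, 89, 119, 126, 126, 124, 126, 126]
207 [126, 126, 126, 125, 120, 100, 77, 70, 71, 71, 72, 72, 72, 72, 71, 89, 120, 125, 124, 125, 124, 126]
208 [126, 126, 125, 127, 121, 105, 79, 70, 71, 71, 72, 71, 71, 72, 72, 92, 119, 125, 125, 
[... 1063 characters left out ...]
126, 125]
219 [126, 126, 127, 127, 127, 128, 127, 121, 110, 98, 90, 94, 107, 119, 124, 126, 127, 126, 126, 126, 127, 126]
220 [127, 126, 126, 126, 126, 127, 127, 127, 124, 122, 121, 121, 124, 127, 126, 126, 126, 127, 127, 128, 128, 126]
221 [127, 124, 124, 127, 127, 126, 126, 126, 126, 126, 126, 127, 128, 128, 127, 126, 125, 126, 127, 127, 128, 127]
column
248 (np.float64(301.86), np.float64(329.86)) 315.86
250 (np.float64(301.96), np.float64(329.69)) 315.825
252 (np.float64(302.24), np.float64(329.62)) 315.93
254 (np.float64(301.89), np.float64(329.81)) 315.85
256 (np.float64(299.95), np.float64(332.08)) 316.015
[119.25  119.625 120.125 119.625 118.25  105.5    77.875  65.625  66.
  66.875]
```

```bash
python3 -m pendant '{"series":[{"twist":[0,0,0],"linear":[1.2,-1.4,20],"gripper":0.7},{"twist":[0,0,0],"linear":[0,0,20],"gripper":0.7},{"twist":[0,0,0],"linear":[0,0,10],"gripper":0.7},{"twist":[0,0,0],"linear":[0,0,0],"gripper":0.7},{"twist":[0,0,0],"linear":[0,0,0],"gripper":0.7}]}' >/dev/null
python3 go.py .5238 .0057 .2 8.7
python3 - <<'E'
from h import *
s=snap('side','s4.png')
cv2.imwrite('pics/c4.png',cv2.resize(s[190:280,270:360],(600,600),interpolation=2))
E
```

```text
t 7.97 pos [0.5249 0.0053 0.1857] yaw 8.8 tilt [ 9.e-04  1.e-04 -1.e+00] q7 -0.17 F [-0.5  0.5 -3.3] gap 0.456 grip 41.7
lin(now axes) mm [  0.5  -1.  -14.3] twist z 0.1 level xy deg [0.05 0.   0.  ]
lin(after twist) [  0.5  -1.  -14.3]
```

View pics/c4.png

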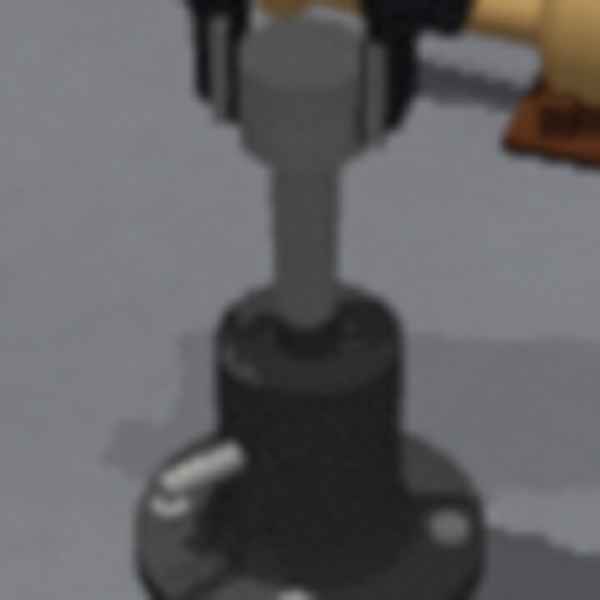

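The nose at (304,325) sits about 5 crop pixels left of the column's centre line (309). That is about 1.5 mm and agrees with the remaining correction, so I correct and lower.

```bash
python3 -m pendant '{"series":[{"twist":[0,0,0],"linear":[0.5,-1.2,2],"gripper":0.7},{"twist":[0,0,0],"linear":[0,0,2],"gripper":0.7},{"twist":[0,0,0],"linear":[0,0,2],"gripper":0.7},{"twist":[0,0,0],"linear":[0,0,2],"gripper":0.7},{"twist":[0,0,0],"linear":[0,0,2],"gripper":0.7},{"twist":[0,0,0],"linear":[0,0,0],"gripper":0.7},{"twist":[0,0,0],"linear":[0,0,0],"gripper":0.7}]}' >/dev/null
python3 go.py .5238 .0057 .115 8.7
```

```text
t 8.9 pos [0.5232 0.0055 0.1753] yaw 8.79 tilt [ 1.e-04  0.e+00 -1.e+00] q7 -0.18 F [ 0.   0.6 -4. ] gap 0.456 grip 41.7
lin(now axes) mm [ 0.1  0.6 60.3] twist z 0.09 level xy deg [0. 0. 0.]
lin(after twist) [ 0.1  0.6 60.3]
```

```bash
python3 -m pendant '{"series":[{"twist":[0,0,0],"linear":[0,0.3,3],"gripper":0.7},{"twist":[0,0,0],"linear":[0,0,3],"gripper":0.7},{"twist":[0,0,0],"linear":[0,0,3],"gripper":0.7},{"twist":[0,0,0],"linear":[0,0,3],"gripper":0.7},{"twist":[0,0,0],"linear":[0,0,3],"gripper":0.7},{"twist":[0,0,0],"linear":[0,0,3],"gripper":0.7},{"twist":[0,0,0],"linear":[0,0,2],"gripper":0.7},{"twist":[0,0,0],"linear":[0,0,0],"gripper":0.7}]}' >/dev/null
python3 go.py .5238 .0057 .115 8.7
```

```text
t 9.9 pos [0.5236 0.0054 0.1551] yaw 8.79 tilt [ 2.e-04 -0.e+00 -1.e+00] q7 -0.2 F [ 1.2 -0.8 -4.8] gap 0.456 grip 41.5
lin(now axes) mm [ 0.2  0.2 40.1] twist z 0.09 level xy deg [0.01 0.   0.  ]
lin(after twist) [ 0.2  0.2 40.1]
```

```bash
python3 -m pendant '{"series":[{"twist":[0,0,0],"linear":[0,0,3],"gripper":0.7},{"twist":[0,0,0],"linear":[0,0,3],"gripper":0.7},{"twist":[0,0,0],"linear":[0,0,3],"gripper":0.7},{"twist":[0,0,0],"linear":[0,0,3],"gripper":0.7},{"twist":[0,0,0],"linear":[0,0,3],"gripper":0.7},{"twist":[0,0,0],"linear":[0,0,3],"gripper":0.7},{"twist":[0,0,0],"linear":[0,0,2],"gripper":0.7},{"twist":[0,0,0],"linear":[0,0,0],"gripper":0.7}]}' >/dev/null
python3 go.py .5238 .0057 .115 8.7
```

```text
t 10.9 pos [0.5237 0.0054 0.1351] yaw 8.79 tilt [ 4.e-04  1.e-04 -1.e+00] q7 -0.22 F [ 4.1 -1.4 -6.3] gap 0.457 grip 41.5
lin(now axes) mm [ 0.3  0.1 20.1] twist z 0.09 level xy deg [0.03 0.   0.  ]
lin(after twist) [ 0.3  0.2 20.1]
```

```bash
python3 -m pendant '{"series":[{"twist":[0,0,0],"linear":[-0.1,0.5,0],"gripper":0.7},{"twist":[0,0,0],"linear":[0,0,2],"gripper":0.7},{"twist":[0,0,0],"linear":[0,0,2],"gripper":0.7},{"twist":[0,0,0],"linear":[0,0,2],"gripper":0.7},{"twist":[0,0,0],"linear":[0,0,2],"gripper":0.7},{"twist":[0,0,0],"linear":[0,0,0],"gripper":0.7}]}' >/dev/null
python3 go.py .5238 .0057 .115 8.7
```

```text
t 11.65 pos [0.524  0.0054 0.1269] yaw 8.79 tilt [-1.e-04  1.e-04 -1.e+00] q7 -0.22 F [ 4.  -1.6 -5.2] gap 0.449 grip 41.6
lin(now axes) mm [ 0.3 -0.1 11.9] twist z 0.09 level xy deg [-0.01 -0.01  0.  ]
lin(after twist) [ 0.3 -0.1 11.9]
```

```bash
python3 -m pendant '{"series":[{"twist":[0,0,0],"linear":[-0.2,0.5,0],"gripper":0.7},{"twist":[0,0,0],"linear":[0,0,1.5],"gripper":0.7},{"twist":[0,0,0],"linear":[0,0,1.5],"gripper":0.7},{"twist":[0,0,0],"linear":[0,0,1.5],"gripper":0.7},{"twist":[0,0,0],"linear":[0,0,0],"gripper":0.7}]}' >/dev/null
python3 go.py .5238 .0057 .115 8.7
```

```text
t 12.28 pos [0.5243 0.0049 0.1225] yaw 8.77 tilt [-6.e-04 -5.e-04 -1.e+00] q7 -0.23 F [ 1.6 -3.2 -4.1] gap 0.458 grip 41.7
lin(now axes) mm [ 0.8 -0.4  7.5] twist z 0.07 level xy deg [-0.04  0.02  0.  ]
lin(after twist) [ 0.8 -0.4  7.5]
```

```bash
python3 -m pendant '{"series":[{"twist":[0,0,0],"linear":[-0.4,0.1,0],"gripper":0.7},{"twist":[0,0,0],"linear":[0,0,1],"gripper":0.7},{"twist":[0,0,0],"linear":[0,0,1],"gripper":0.7},{"twist":[0,0,0],"linear":[0,0,0],"gripper":0.7}]}' >/dev/null
python3 go.py .5238 .0057 .115 8.7
python3 -m pendant '{"series":[{"twist":[0,0,0],"linear":[0,0,0],"gripper":0.5},{"twist":[0,0,0],"linear":[0,0,0],"gripper":0.45},{"twist":[0,0,0],"linear":[0,0,0],"gripper":0.3},{"twist":[0,0,0],"linear":[0,0,0],"gripper":0},{"twist":[0,0,0],"linear":[0,0,0],"gripper":0},{"twist":[0,0,0],"linear":[0,0,0],"gripper":0},{"twist":[0,0,0],"linear":[0,0,0],"gripper":0},{"twist":[0,0,0],"linear":[0,0,0],"gripper":0}]}' 
python3 go.py .5238 .0057 .115 8.7
```

```text
t 12.78 pos [0.5244 0.0048 0.1206] yaw 8.79 tilt [-6.e-04 -3.e-04 -1.e+00] q7 -0.23 F [-0.2 -3.6 -1.9] gap 0.454 grip 41.8
lin(now axes) mm [ 1.  -0.5  5.6] twist z 0.09 level xy deg [-0.03  0.01  0.  ]
lin(after twist) [ 1.  -0.5  5.6]
clock: 13.78
tool_pos: [0.5247, 0.005, 0.1208]
tcp_rot: [2.045, 2.385, -0.0]
contact_force: [1.1, -0.2, -0.6]
finger_gap: 1.0
grip_force: 0.0
t 13.78 pos [0.5247 0.005  0.1208] yaw 8.79 tilt [-0.e+00 -1.e-04 -1.e+00] q7 -0.23 F [ 1.1 -0.2 -0.6] gap 1.0 grip 0.0
lin(now axes) mm [ 0.9 -0.7  5.8] twist z 0.09 level xy deg [-0.  0.  0.]
lin(after twist) [ 0.9 -0.7  5.8]
```

```bash
python3 -m pendant '{"series":[{"twist":[0,0,0],"linear":[0,0,-20],"gripper":0},{"twist":[0,0,0],"linear":[0,0,-40],"gripper":0},{"twist":[0,0,0],"linear":[0,0,-40],"gripper":0},{"twist":[0,0,0],"linear":[-60,0,0],"gripper":0},{"twist":[0,0,0],"linear":[-60,0,0],"gripper":0},{"twist":[0,0,0],"linear":[-60,0,0],"gripper":0},{"twist":[0,0,0],"linear":[-60,0,0],"gripper":0},{"twist":[0,0,0],"linear":[0,0,0],"gripper":0}]}' >/dev/null
python3 go.py .4945 -.2763 .2 -85.55
python3 - <<'E'
from h import *
s=snap('side','s5.png');t=snap('top','t5.png')
def ell(n,im,r,f):
    e=cv2.fitEllipse(blob(im,r,f).astype(np.float32));print(n,np.round(e[0],1),np.round(e[1],1));return e[0]
cv2.imwrite('pics/c5.png',np.hstack([cv2.resize(s[190:290,270:370],(400,400),interpolation=2),cv2.resize(t[210:310,260:360],(400,400),interpolation=2)]))
gm=lambda lo:(lambda h:(h[...,1]<60)&(h[...,2]>lo))
try:print(tri(ell('s',s,(304,215,26,22),gm(132)),ell('t',t,(302,246,22,22),gm(130))))
except Exception as e:print(e)
E
```

```text
t 14.78 pos [ 0.5604 -0.2388  0.22  ] yaw 8.25 tilt [-8.0e-04 -2.1e-03 -1.0e+00] q7 0.28 F [-0.3 -0.3  0.7] gap 1.001 grip 0.0
lin(now axes) mm [-27.6 -70.6  20.1] twist z -86.2 level xy deg [-0.06  0.11  0.  ]
lin(after twist) [ 68.6 -32.3  20. ]
s [315.8 224.6] [10.7 18.1]
t [313.2 254.6] [13.9 16.4]
(array([0.52519062, 0.0062447 , 0.13005998]), [np.float64(0.0012366632602968935), np.float64(0.0012366632602968434)])
```

View pics/c5.png

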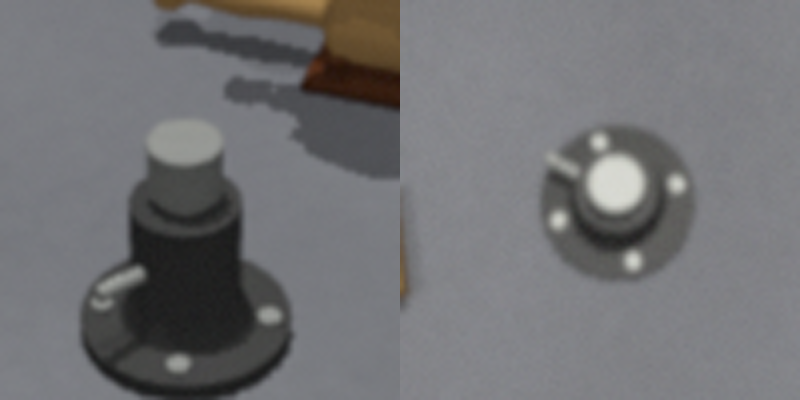

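The picture shows the arbor standing upright in the socket, head top at about (185,143) in the left half, with the shoulder clear of the rim by a few mm (top at z ≈ 0.130). On to the mallet.

```bash
python3 -m pendant '{"series":[{"twist":[0,0,-9.6],"linear":[0,0,0],"gripper":0},{"twist":[0,0,-9.6],"linear":[0,0,0],"gripper":0},{"twist":[0,0,-9.6],"linear":[0,0,0],"gripper":0},{"twist":[0,0,-9.6],"linear":[0,0,0],"gripper":0},{"twist":[0,0,-9.6],"linear":[0,0,0],"gripper":0},{"twist":[0,0,-9.6],"linear":[0,0,0],"gripper":0},{"twist":[0,0,-9.6],"linear":[0,0,0],"gripper":0},{"twist":[0,0,-9.6],"linear":[0,0,0],"gripper":0},{"twist":[0,0,-9.6],"linear":[30,-16,0],"gripper":0},{"twist":[0,0,0],"linear":[38,-16,0],"gripper":0}]}' >/dev/null
python3 go.py .4945 -.2763 .12 94.45
```

```text
t 16.12 pos [ 0.4939 -0.2623  0.2209] yaw 95.6 tilt [ 5.0e-04  1.1e-03 -1.0e+00] q7 1.73 F [ 0.3 -0.9  0.2] gap 0.999 grip 0.0
lin(now axes) mm [  0.9 -14.1 100.8] twist z 1.15 level xy deg [0.06 0.04 0.  ]
lin(after twist) [  0.5 -14.  100.9]
```

```bash
python3 -m pendant '{"series":[{"twist":[0,0,1.1],"linear":[0.5,-14,40],"gripper":0},{"twist":[0,0,0],"linear":[0,0,40],"gripper":0},{"twist":[0,0,0],"linear":[0,0,20],"gripper":0},{"twist":[0,0,0],"linear":[0,0,0],"gripper":0},{"twist":[0,0,0],"linear":[0,0,0],"gripper":0}]}' >/dev/null
python3 go.py .4945 -.2763 .0355 94.45
```

```text
t 16.75 pos [ 0.4959 -0.2786  0.1222] yaw 94.18 tilt [ 2.e-03 -8.e-04 -1.e+00] q7 1.64 F [ 0.2 -0.4  0.3] gap 0.997 grip 0.0
lin(now axes) mm [ 1.4  2.5 86.7] twist z -0.27 level xy deg [-0.06  0.11  0.  ]
lin(after twist) [ 1.2  2.4 86.7]
```

```bash
python3 -m pendant '{"series":[{"twist":[0,0,-0.3],"linear":[1.2,2.4,25],"gripper":0},{"twist":[0,0,0],"linear":[0,0,25],"gripper":0},{"twist":[0,0,0],"linear":[0,0,20],"gripper":0},{"twist":[0,0,0],"linear":[0,0,10],"gripper":0},{"twist":[0,0,0],"linear":[0,0,6],"gripper":0},{"twist":[0,0,0],"linear":[0,0,0],"gripper":0},{"twist":[0,0,0],"linear":[0,0,0],"gripper":0}]}' >/dev/null
python3 go.py .4945 -.2763 .0355 94.45
```

```text
t 17.62 pos [ 0.4937 -0.2771  0.0354] yaw 94.39 tilt [ 9.e-04 -5.e-04 -1.e+00] q7 1.55 F [-0.5 -0.5 -0.2] gap 1.0 grip 0.0
lin(now axes) mm [-0.9  0.7 -0.1] twist z -0.06 level xy deg [-0.04  0.05  0.  ]
lin(after twist) [-0.9  0.7 -0.1]
```

```bash
python3 -m pendant '{"series":[{"twist":[0,0,0],"linear":[-0.9,0.7,0],"gripper":0.1},{"twist":[0,0,0],"linear":[0,0,0],"gripper":0.2},{"twist":[0,0,0],"linear":[0,0,0],"gripper":0.3},{"twist":[0,0,0],"linear":[0,0,0],"gripper":0.5},{"twist":[0,0,0],"linear":[0,0,0],"gripper":0.5},{"twist":[0,0,0],"linear":[0,0,0],"gripper":0.5},{"twist":[0,0,0],"linear":[0,0,0],"gripper":0.5}]}' 80 >/dev/null
python3 go.py .4945 -.2763 .0355 94.45
python3 -m pendant '{"series":[{"twist":[0,0,0],"linear":[0,0,-5],"gripper":0.5},{"twist":[0,0,0],"linear":[0,0,-20],"gripper":0.5},{"twist":[0,0,0],"linear":[0,0,-40],"gripper":0.5},{"twist":[0,0,0],"linear":[0,0,-50],"gripper":0.5},{"twist":[0,0,0],"linear":[0,0,-40],"gripper":0.5},{"twist":[0,0,0],"linear":[0,0,-20],"gripper":0.5},{"twist":[0,0,0],"linear":[0,0,0],"gripper":0.5},{"twist":[0,0,0],"linear":[0,0,0],"gripper":0.5}]}' >/dev/null
python3 go.py .5248 .0052 .21 94.45
```

```text
t 18.5 pos [ 0.4942 -0.2771  0.0356] yaw 94.38 tilt [ 2.0e-04 -1.9e-03 -1.0e+00] q7 1.55 F [-2.7 -1.4  6.7] gap 0.633 grip 82.9
lin(now axes) mm [-0.4  0.7  0.1] twist z -0.07 level xy deg [-0.11  0.    0.  ]
lin(after twist) [-0.4  0.7  0.1]
t 19.5 pos [ 0.4929 -0.2759  0.2081] yaw 94.39 tilt [-0.0027  0.0012 -1.    ] q7 1.72 F [-0.5 -0.2 -4.2] gap 0.629 grip 85.1
lin(now axes) mm [-53.3 277.9  -1.6] twist z -0.06 level xy deg [ 0.08 -0.15  0.  ]
lin(after twist) [-53.7 277.8  -1.9]
```

```bash
python3 -m pendant '{"series":[{"twist":[0,0,0],"linear":[-5,28,0],"gripper":0.5},{"twist":[0,0,0],"linear":[-10,50,0],"gripper":0.5},{"twist":[0,0,0],"linear":[-10,55,0],"gripper":0.5},{"twist":[0,0,0],"linear":[-10,55,0],"gripper":0.5},{"twist":[0,0,0],"linear":[-10,50,0],"gripper":0.5},{"twist":[0,0,0],"linear":[-8,40,0],"gripper":0.5},{"twist":[0,0,0],"linear":[0,0,0],"gripper":0.5},{"twist":[0,0,0],"linear":[0,0,0],"gripper":0.5}]}' >/dev/null
python3 go.py .5248 .0052 .17 94.45
python3 - <<'E'
from h import *
s=snap('side','s6.png');cv2.imwrite('pics/c6.png',cv2.resize(s[140:300,240:400],(600,600),interpolation=2))
E
```

```text
t 20.5 pos [0.5248 0.0046 0.2084] yaw 94.4 tilt [-2.8e-03 -2.0e-04 -1.0e+00] q7 1.19 F [ 0.3 -0.8 -4.2] gap 0.63 grip 85.3
lin(now axes) mm [-0.1  0.6 38.4] twist z -0.05 level xy deg [ 0.   -0.16  0.  ]
lin(after twist) [-0.   0.6 38.4]
```

View pics/c6.png

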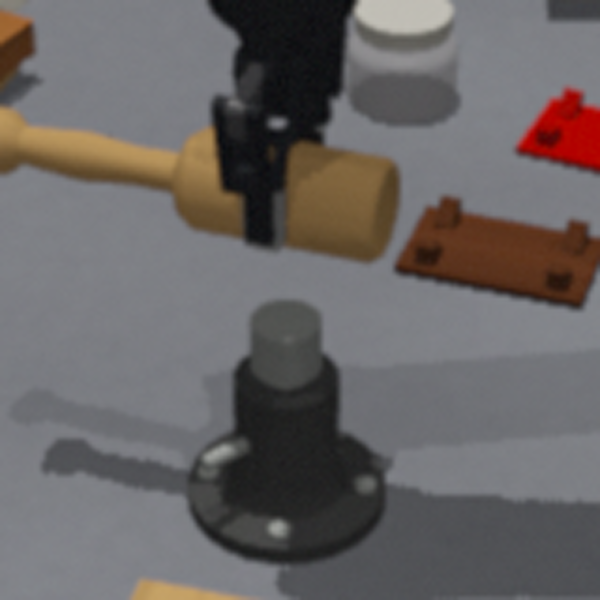

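The mallet hangs level in the grip at (290,195), centred above the arbor head at (286,325). I lower it to just above the head, then press in 1 mm steps.

```bash
python3 -m pendant '{"series":[{"twist":[0,0,0],"linear":[0,0.6,15],"gripper":0.5},{"twist":[0,0,0],"linear":[0,0,15],"gripper":0.5},{"twist":[0,0,0],"linear":[0,0,10],"gripper":0.5},{"twist":[0,0,0],"linear":[0,0,5],"gripper":0.5},{"twist":[0,0,0],"linear":[0,0,2],"gripper":0.5},{"twist":[0,0,0],"linear":[0,0,0],"gripper":0.5},{"twist":[0,0,0],"linear":[0,0,0],"gripper":0.5}]}' 
python3 -m pendant '{"series":[{"twist":[0,0,0],"linear":[0,0,1],"gripper":0.5},{"twist":[0,0,0],"linear":[0,0,1],"gripper":0.5},{"twist":[0,0,0],"linear":[0,0,1],"gripper":0.5},{"twist":[0,0,0],"linear":[0,0,0],"gripper":0.5}]}'
```

```text
clock: 21.42
tool_pos: [0.5258, 0.0058, 0.1631]
tcp_rot: [-0.12, 3.139, -0.0]
contact_force: [0.7, -0.5, -3.1]
finger_gap: 0.631
grip_force: 85.5
clock: 21.92
tool_pos: [0.5255, 0.0057, 0.1596]
tcp_rot: [0.12, -3.139, 0.0]
contact_force: [0.3, -0.3, -3.7]
finger_gap: 0.631
grip_force: 85.5
```

```bash
python3 -m pendant '{"series":[{"twist":[0,0,0],"linear":[0,0,1],"gripper":0.5},{"twist":[0,0,0],"linear":[0,0,1],"gripper":0.5},{"twist":[0,0,0],"linear":[0,0,0],"gripper":0.5}]}' | egrep 'tool_pos|contact'
python3 -m pendant '{"series":[{"twist":[0,0,0],"linear":[0,0,1],"gripper":0.5},{"twist":[0,0,0],"linear":[0,0,0],"gripper":0.5}]}'| egrep 'tool_pos|contact'
python3 -m pendant '{"series":[{"twist":[0,0,0],"linear":[0,0,1],"gripper":0.5},{"twist":[0,0,0],"linear":[0,0,0],"gripper":0.5}]}'| egrep 'tool_pos|contact'
```

```text
tool_pos: [0.5255, 0.0057, 0.1577]
contact_force: [0.4, 0.5, -3.9]
tool_pos: [0.5255, 0.0057, 0.1567]
contact_force: [-0.8, -0.1, -2.6]
tool_pos: [0.5256, 0.0057, 0.1557]
contact_force: [0.1, -0.9, -4.4]
```

```bash
for i in 1; do python3 -m pendant '{"series":[{"twist":[0,0,0],"linear":[0,0,1],"gripper":0.5},{"twist":[0,0,0],"linear":[0,0,0],"gripper":0.5}]}'| egrep 'tool_pos|contact'; done
python3 -m pendant '{"series":[{"twist":[0,0,0],"linear":[0,0,1],"gripper":0.5},{"twist":[0,0,0],"linear":[0,0,0],"gripper":0.5}]}'| egrep 'tool_pos|contact'
python3 -m pendant '{"series":[{"twist":[0,0,0],"linear":[0,0,1],"gripper":0.5},{"twist":[0,0,0],"linear":[0,0,0],"gripper":0.5}]}'| egrep 'tool_pos|contact'
```

```text
tool_pos: [0.5257, 0.0058, 0.1549]
contact_force: [-0.1, -0.8, -1.6]
tool_pos: [0.5257, 0.0057, 0.1539]
contact_force: [-0.9, -0.0, -0.0]
tool_pos: [0.5257, 0.0058, 0.1529]
contact_force: [-1.1, 0.5, 1.8]
```

```bash

python3 -m pendant '{"series":[{"twist":[0,0,0],"linear":[0,0,1],"gripper":0.5},{"twist":[0,0,0],"linear":[0,0,0],"gripper":0.5}]}'| egrep 'tool_pos|contact'
python3 -m pendant '{"series":[{"twist":[0,0,0],"linear":[0,0,1],"gripper":0.5},{"twist":[0,0,0],"linear":[0,0,0],"gripper":0.5}]}'| egrep 'tool_pos|contact'
python3 -m pendant '{"series":[{"twist":[0,0,0],"linear":[0,0,1],"gripper":0.5},{"twist":[0,0,0],"linear":[0,0,0],"gripper":0.5}]}'| egrep 'tool_pos|contact'
```

```text
tool_pos: [0.5258, 0.0057, 0.152]
contact_force: [-1.3, -0.9, 3.7]
tool_pos: [0.5258, 0.0058, 0.1511]
contact_force: [-1.6, 0.1, 6.4]
tool_pos: [0.5259, 0.0058, 0.1503]
contact_force: [-2.4, -0.7, 6.5]
```

```bash

python3 -m pendant '{"series":[{"twist":[0,0,0],"linear":[0,0,0.7],"gripper":0.5},{"twist":[0,0,0],"linear":[0,0,0],"gripper":0.5}]}'| egrep 'tool_pos|contact'
python3 -m pendant '{"series":[{"twist":[0,0,0],"linear":[0,0,0.7],"gripper":0.5},{"twist":[0,0,0],"linear":[0,0,0],"gripper":0.5}]}'| egrep 'tool_pos|contact'
python3 -m pendant '{"series":[{"twist":[0,0,0],"linear":[0,0,0.7],"gripper":0.5},{"twist":[0,0,0],"linear":[0,0,0],"gripper":0.5}]}'| egrep 'tool_pos|contact'
```

```text
tool_pos: [0.5259, 0.0058, 0.1499]
contact_force: [-3.7, -0.3, 9.2]
tool_pos: [0.526, 0.0058, 0.1494]
contact_force: [-3.2, -0.9, 11.0]
tool_pos: [0.526, 0.0058, 0.1489]
contact_force: [-3.6, -1.8, 13.4]
```

```bash
python3 - <<'E'
from h import *
s=snap('side','s7.png');s5=cv2.imread('pics/s5.png')
z=lambda i:cv2.resize(i[205:265,290:345],(385,420),interpolation=2)
cv2.imwrite('pics/c7.png',np.clip(np.hstack([z(s5),z(s)]).astype(float)*1.5,0,255).astype(np.uint8))
E
```

```text
(no output)
```

View pics/c7.png

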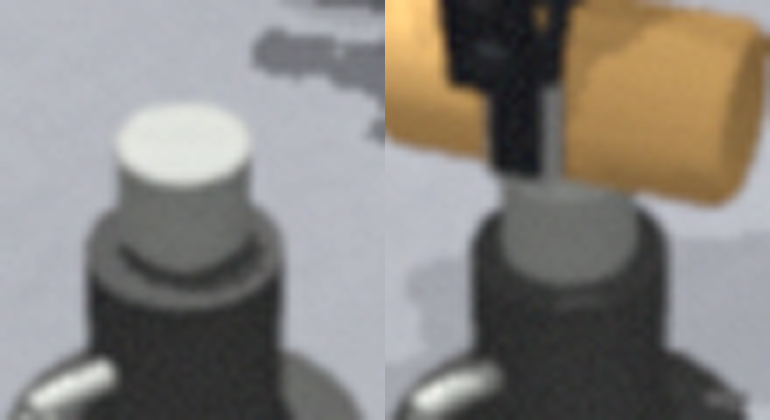

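Before pressing, the left half shows a gap under the head; now the lower edge of the head is at (570,284), close to the rim. It looks nearly home, so I continue in small steps.

```bash

python3 -m pendant '{"series":[{"twist":[0,0,0],"linear":[0,0,0.5],"gripper":0.5},{"twist":[0,0,0],"linear":[0,0,0],"gripper":0.5}]}'| egrep 'tool_pos|contact'
python3 -m pendant '{"series":[{"twist":[0,0,0],"linear":[0,0,0.5],"gripper":0.5},{"twist":[0,0,0],"linear":[0,0,0],"gripper":0.5}]}'| egrep 'tool_pos|contact'
python3 - <<'E'
from h import *
for f in('s7.png','s8.png'):
    s=snap('side',f) if f=='s8.png' else cv2.imread('pics/'+f)
    print(f,s[236:252,312:320,1].mean(1).round(0))
E
```

```text
tool_pos: [0.5261, 0.0058, 0.1486]
contact_force: [-4.9, -1.5, 15.4]
tool_pos: [0.5261, 0.0059, 0.1486]
contact_force: [-6.3, -1.1, 19.5]
s7.png [73. 73. 73. 74. 74. 74. 74. 73. 69. 55. 41. 41. 41. 35. 32. 32.]
s8.png [73. 73. 73. 74. 74. 74. 73. 73. 70. 57. 42. 41. 42. 34. 32. 32.]
```

```bash

python3 -m pendant '{"series":[{"twist":[0,0,0],"linear":[0,0,0.5],"gripper":0.5},{"twist":[0,0,0],"linear":[0,0,0],"gripper":0.5},{"twist":[0,0,0],"linear":[0,0,0],"gripper":0.5}]}'| egrep 'tool_pos|contact'
python3 -m pendant '{"series":[{"twist":[0,0,0],"linear":[0,0,0.3],"gripper":0.5},{"twist":[0,0,0],"linear":[0,0,0],"gripper":0.5},{"twist":[0,0,0],"linear":[0,0,0],"gripper":0.5}]}'| egrep 'tool_pos|contact'
python3 - <<'E'
from h import *
s=snap('side','s9.png');print(s[240:252,312:320,1].mean(1).round(0),s[240:252,306:312,1].mean(1).round(0))
c=get_calibration('side');T=np.array(c['pose'])
def proj(q):
    v=T[:3,:3].T@(np.array(q)-T[:3,3]);return np.array([c['cx']+c['fx']*v[0]/v[2],c['cy']+c['fy']*v[1]/v[2]])
d=np.array([-.41,.912,0])
for o in([.5237,.0057,0],[.5245,.0052,0]):
  print([(r,z,proj(np.array(o)+[0,0,z]+d*r).round(2).tolist()) for r,z in((.03,.09),(.02,.09),(.02,.092),(-.03,.09),(.02,.097))])
s5=cv2.imread('pics/s5.png');print(s5[236:252,312:320,1].mean(1).round(0))
E
```

```text
tool_pos: [0.5262, 0.0059, 0.1486]
contact_force: [-7.8, -1.5, 24.0]
tool_pos: [0.5262, 0.0059, 0.1485]
contact_force: [-7.5, -2.3, 25.6]
[74. 74. 74. 73. 70. 57. 41. 41. 41. 34. 33. 32.] [67. 66. 62. 56. 47. 39. 35. 34. 32. 30. 31. 31.]
[(0.03, 0.09, [315.92, 248.93]), (0.02, 0.09, [315.96, 245.92]), (0.02, 0.092, [315.95, 245.15]), (-0.03, 0.09, [316.13, 231.44]), (0.02, 0.097, [315.94, 243.24])]
[(0.03, 0.09, [315.67, 248.7]), (0.02, 0.09, [315.71, 245.68]), (0.02, 0.092, [315.7, 244.92]), (-0.03, 0.09, [315.89, 231.22]), (0.02, 0.097, [315.69, 243.01])]
[73. 74. 74. 74. 73. 72. 69. 55. 40. 42. 56. 67. 63. 40. 31. 30.]
```

It is rigid now: 6 N more moved it less than 0.1 mm, so the shoulder is on the rim. I lift the mallet off and take it back.

```bash

python3 -m pendant '{"series":[{"twist":[0,0,0],"linear":[0,0,-2],"gripper":0.5},{"twist":[0,0,0],"linear":[0,0,-5],"gripper":0.5},{"twist":[0,0,0],"linear":[0,0,-25],"gripper":0.5},{"twist":[0,0,0],"linear":[0,0,-30],"gripper":0.5},{"twist":[0,0,0],"linear":[5,-40,0],"gripper":0.5},{"twist":[0,0,0],"linear":[10,-50,0],"gripper":0.5},{"twist":[0,0,0],"linear":[10,-55,0],"gripper":0.5},{"twist":[0,0,0],"linear":[10,-55,0],"gripper":0.5},{"twist":[0,0,0],"linear":[10,-50,0],"gripper":0.5},{"twist":[0,0,0],"linear":[0,0,0],"gripper":0.5}]}' >/dev/null
python3 go.py .4942 -.2771 .09 94.38
python3 - <<'E'
from h import *
s=snap('side','s10.png');t=snap('top','t10.png')
print(s[236:252,312:320,1].mean(1).round(0))
def ell(n,im,r,f):
    e=cv2.fitEllipse(blob(im,r,f).astype(np.float32));print(n,np.round(e[0],1),np.round(e[1],1));return e[0]
gm=lambda lo:(lambda h:(h[...,1]<60)&(h[...,2]>lo))
try:print(tri(ell('s',s,(304,215,26,22),gm(132)),ell('t',t,(302,246,22,22),gm(130))))
except Exception as e:print(e)
E
```

```text
t 27.7 pos [ 0.4978 -0.2527  0.2063] yaw 93.86 tilt [-2.3e-03 -6.0e-04 -1.0e+00] q7 1.67 F [-0.5  1.1 -4.4] gap 0.635 grip 85.6
lin(now axes) mm [  4.9 -24.  116.3] twist z -0.52 level xy deg [-0.02 -0.13  0.  ]
lin(after twist) [  5.4 -24.  116.3]
[72. 72. 72. 73. 74. 74. 72. 72. 69. 61. 58. 66. 62. 41. 30. 30.]
s [315.6 227.1] [10.4 18.1]
t [313.7 255.4] [13.9 14.4]
(array([0.52490282, 0.00548506, 0.12305106]), [np.float64(0.0002602512171070429), np.float64(0.0002602512171063394)])
```

```bash

python3 -m pendant '{"series":[{"twist":[0,0,-0.5],"linear":[5.4,-24,20],"gripper":0.5},{"twist":[0,0,0],"linear":[0,0,40],"gripper":0.5},{"twist":[0,0,0],"linear":[0,0,40],"gripper":0.5},{"twist":[0,0,0],"linear":[0,0,15],"gripper":0.5},{"twist":[0,0,0],"linear":[0,0,0],"gripper":0.5},{"twist":[0,0,0],"linear":[0,0,0],"gripper":0.5}]}' >/dev/null
python3 go.py .4942 -.2771 .036 94.38
```

```text
t 28.55 pos [ 0.4975 -0.2714  0.0943] yaw 94.93 tilt [ 0.0023 -0.001  -1.    ] q7 1.6 F [-0.8 -0.2 -4.7] gap 0.629 grip 85.5
lin(now axes) mm [ 3.9 -5.3 58.3] twist z 0.55 level xy deg [-0.07  0.12  0.  ]
lin(after twist) [ 3.7 -5.5 58.3]
```

```bash

python3 -m pendant '{"series":[{"twist":[0,0.1,0.5],"linear":[3.7,-5.5,10],"gripper":0.5},{"twist":[0,0,0],"linear":[0,0,20],"gripper":0.5},{"twist":[0,0,0],"linear":[0,0,10],"gripper":0.5},{"twist":[0,0,0],"linear":[0,0,0],"gripper":0.5},{"twist":[0,0,0],"linear":[0,0,0],"gripper":0.5}]}' >/dev/null
python3 go.py .4942 -.2771 .036 94.38
```

```text
t 29.18 pos [ 0.4934 -0.2769  0.053 ] yaw 94.41 tilt [-0.0013  0.     -1.    ] q7 1.56 F [ 0.1 -0.5 -3.2] gap 0.634 grip 85.5
lin(now axes) mm [-0.8 -0.2 17. ] twist z 0.03 level xy deg [ 0.01 -0.07  0.  ]
lin(after twist) [-0.8 -0.2 17. ]
```

```bash

python3 -m pendant '{"series":[{"twist":[0,0,0],"linear":[-0.8,-0.2,8],"gripper":0.5},{"twist":[0,0,0],"linear":[0,0,5],"gripper":0.5},{"twist":[0,0,0],"linear":[0,0,2],"gripper":0.5},{"twist":[0,0,0],"linear":[0,0,1],"gripper":0.5},{"twist":[0,0,0],"linear":[0,0,0],"gripper":0.5},{"twist":[0,0,0],"linear":[0,0,0],"gripper":0.5}]}' >/dev/null
python3 go.py .4942 -.2771 .036 94.38
python3 -m pendant '{"series":[{"twist":[0,0,0],"linear":[0,0,0],"gripper":0.36},{"twist":[0,0,0],"linear":[0,0,0],"gripper":0.3},{"twist":[0,0,0],"linear":[0,0,0],"gripper":0.2},{"twist":[0,0,0],"linear":[0,0,0],"gripper":0},{"twist":[0,0,0],"linear":[0,0,0],"gripper":0},{"twist":[0,0,0],"linear":[0,0,0],"gripper":0},{"twist":[0,0,0],"linear":[0,0,0],"gripper":0}]}' >/dev/null
python3 go.py .4942 -.2771 .036 94.38
```

```text
t 29.93 pos [ 0.4939 -0.2773  0.037 ] yaw 94.39 tilt [-1.5e-03 -3.0e-04 -1.0e+00] q7 1.55 F [ 0.5 -0.7 -4.9] gap 0.63 grip 85.5
lin(now axes) mm [-0.3  0.2  1. ] twist z 0.01 level xy deg [-0.01 -0.09  0.  ]
lin(after twist) [-0.3  0.2  1. ]
t 30.8 pos [ 0.4939 -0.2773  0.0369] yaw 94.39 tilt [-1.7e-03 -2.0e-04 -1.0e+00] q7 1.55 F [ 0.  -0.4 -0.2] gap 1.002 grip 0.0
lin(now axes) mm [-0.4  0.1  0.9] twist z 0.01 level xy deg [-0.  -0.1  0. ]
lin(after twist) [-0.4  0.1  0.9]
```

Retreat straight up and a bit back, then check.

```bash

python3 -m pendant '{"series":[{"twist":[0,0,0],"linear":[0,0,-20],"gripper":0},{"twist":[0,0,0],"linear":[0,0,-40],"gripper":0},{"twist":[0,0,0],"linear":[0,0,-50],"gripper":0},{"twist":[0,0,0],"linear":[0,0,-50],"gripper":0},{"twist":[0,0,0],"linear":[0,-50,-20],"gripper":0},{"twist":[0,0,0],"linear":[0,-60,0],"gripper":0},{"twist":[0,0,0],"linear":[0,-60,0],"gripper":0},{"twist":[0,0,0],"linear":[0,0,0],"gripper":0},{"twist":[0,0,0],"linear":[0,0,0],"gripper":0}]}' >/dev/null
python3 go.py .4942 -.2771 .036 94.38
python3 - <<'E'
from h import *
s=snap('side','s11.png');t=snap('top','t11.png')
s0=cv2.imread('pics/side0.png');fw=lambda h:(h[...,0]>=14)&(h[...,0]<24)&(h[...,1]>70)&(h[...,2]>60)
for n,i in(('0',s0),('1',s)):
    c=blob(i,(295,170,115,55),fw);print(n,cv2.minAreaRect(c.astype(np.float32)),c.min(0),c.max(0))
cv2.imwrite('pics/c11.png',np.hstack([cv2.resize(s[150:300,250:410],(400,375),interpolation=2),cv2.resize(t[190:340,280:440],(400,375),interpolation=2)]))
E
```

```text
t 31.93 pos [ 0.5073 -0.4457  0.2176] yaw 94.43 tilt [-1.e-03  8.e-04 -1.e+00] q7 1.95 F [-0.8  0.6  0.2] gap 1.0 grip 0.0
lin(now axes) mm [-1.000e-01  1.689e+02  1.818e+02] twist z 0.05 level xy deg [ 0.05 -0.06  0.  ]
lin(after twist) [  0.2 169.1 181.6]
0 ((351.9720458984375, 192.9040069580078), (91.32102966308594, 22.539567947387695), 10.30484676361084) [307. 179.] [397. 211.]
1 ((352.12164306640625, 193.270263671875), (90.74824523925781, 22.851457595825195), 9.462322235107422) [308. 179.] [398. 211.]
```

View pics/c11.png

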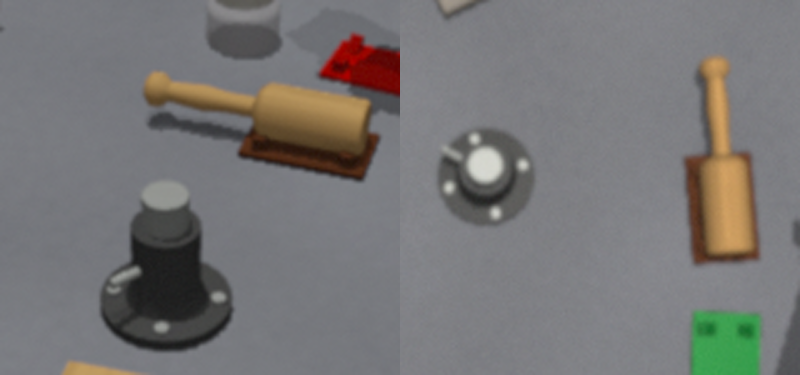

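The mallet lies in its cradle in the same place as at the start (within 1 px), and the arbor stands upright with its shoulder on the rim. I'm handing the job in.

```bash
python3 -c "
from h import *
print(workorder.hand_in())"
```

```text
the job is handed in; nothing more can be done
None
```

The job is handed in (no verdict was returned): the flat arbor is driven home, with its measured top within about 1 mm of the fully seated height; the mallet is back in its cradle and nothing else was touched.

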